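# Push two jammed boxes out of a sloping rack from behind

## Robot

A 6-joint arm with a two-finger parallel gripper is mounted at the origin on the work surface. World frame = base frame: x ahead of the robot, y to its left, z up, the work surface at z = 0. Lengths are in mm, angles in rad, forces in N, time in s.
With the tool pointing down it reaches from about 350 to 975 mm from the base axis. Payload 7.1 kg.
Tool frame: the origin (TCP) lies between the finger pads; the fingertips stand 8 mm ahead of it and the grasp point (between the pads) lies 11 mm behind it; x points along the fingers, y is the direction in which the jaws open and shut, and the axes are right-handed (so a half turn about x gives the same grasp; the last joint's range is limited). The gripper opens to 88 mm and grips with 3 to 60 N. Pads are 20 mm wide; open, the fingers measure 115 mm over their backs; the gripper's body (75 mm by 178 mm) begins 61 mm behind the grasp point.
Start: joints at [-1.256, 0.423, 1.63, -0, 1.089, -0.019], TCP at [204.789, -590.48, 230.675] pointing down, gripper open.
Joint ranges: [-3, 3], [-0.9, 2.11], [0.09, 2.58], [-1.31, 4.45], [0.11, 2.69], [-2.54, 2.54]. Speed limits (rad/s): [2.39, 2.39, 3.01, 3.14, 3.14, 3.14].

## Interface

Orientations are given as a rotation vector (axis times angle).
In Python, from workcell import ctrl gives the robot as it stands.
- The arm moves only by the tool apply_moves, never from a script. Its argument "increments" is a list of rows, each an object with "gripper": the opening in per cent of the stroke, from 0 (shut) to 100 (fully open); "delta_pos": the shift along the tool's x, y, z in cm, a list of three; "dr": the turn, a rotation vector about the tool's x, y, z in rad, a list of three. In form: [{"gripper": gripper, "delta_pos": [dx, dy, dz], "dr": [ax, ay, az]}, ...]. A call has exactly 5 rows; each row shifts and turns the commanded pose from where the row before left it, along the tool's axes as they then stand; what a row does not reach is not made up. A row lasts 1/12 s, in which the tool goes at most 41.7 mm and 7.16 degrees, less where a joint would pass 70% of its speed; a pose out of reach is approached as far as the arm can. A call with a gripper value outside its range is refused whole. The fingers move at their own pace and stop on an object; the grip force is fixed at half the most. Time passes only in rows, so rows that do not move let the fingers close, or fill a call up. It gives the time, the measured TCP pose, the force and the opening at its end, in the units of the state.
- ctrl.get_obs(): the state, without advancing time (a new reading comes with each control period).
- ctrl.get_image(name): name is "side" or "top" or "wrist"; returns a dict with "img" (400x640x3 uint8, red, green, blue), "range_z" (400x640 float32, mm along the optical axis (not along the pixel's ray), 0 where there is no reading), "mtx" (3x3 intrinsics, pixels), "k1" (the pictures are not rectified: a ray, as slopes to the right and down, at radius r is drawn at 1 + k1 r^2 times it, then the intrinsics apply), "rvec" (rotation vector, rad) and "tvec" (3), from world to camera coordinates, as OpenCV has them. Camera axes: x right, y down, z forward; pixel columns grow to the right and rows downward; lengths in mm; the calibration is good to about 2 mm. A picture is of the moment at which its call begins.
- ctrl.close_job(): hands the job in, once; it reports no verdict.
The state is a dict: "t": time; "qpos": joint angles; "qvel": joint speeds; "joint_torque": joint torques, N m; "ee_pos": TCP position; "orientation": TCP orientation; "ft_force": force on the tool from outside, world axes, zero at the start; "moment": the same for the moment, N m; "width": finger opening in mm.
Only numpy, scipy, OpenCV 4.12 (cv2) and the standard library are available. Lean on these libraries where they do the work, as an engineer would, in place of code of your own. Each camera call takes 0.05 s, during which the arm holds its last target. There are 200 camera calls.

## Task

The two short white boxes have jammed at the top of the sloping three-bay rack, too deep to be pulled out at the front. Push each of them out from behind, through the opening in the back of its bay, so that it slides down its lane and comes to rest against the stop at the foot of the slope. Leave the long box where it sits in its bay and do not disturb the jars and the screwdriver beside the rack.

Things in the scene. Friction and masses are not known exactly. Their poses are not given: they have to be found in the camera images.
- ramp: Sloping part of the fixed black rack, 234 mm wide. Origin on the sloping floor, mid-width, at the back wall's inner face, 180 mm above the desk. x runs down the slope, 58 degrees below level (32 from straight down), away from the robot; y across; z square off the floor, upward. Bays at y = -76, 0, +76 mm, 70 wide, 56 high inside, from x = 0 to the open mouth at x = 100 mm.
- rack: The rack's level foot plate, 190 by 246 by 8 mm, flat on the desk; origin under its centre. Above it the bays have one clear roof, 4 mm thick (ramp z = 56 to 60 mm), with a steel spring housing 8 mm tall above it over each bay, at ramp x = 26 mm.
- opening0 (a point): Centre of the rectangular opening in the back of the bay at ramp y = -76 mm, on the outer face of the 6 mm thick back wall (ramp x = -6, z = 28 mm). Axes as the ramp's. The opening is 54 mm wide (y) and 48 mm high (z): room for closed fingers.
- opening1 (a point): The same for the middle bay, ramp y = 0.
- opening2 (a point): The same for the bay at ramp y = +76 mm.
- stop (a point): Foot of the stop, mid-width: a wall 30 mm high across the foot of the slope, its face at ramp x = 190 mm. The sloping floor runs on from the bays to it as three lanes parted by 14 mm high ribs. A short box resting against it has its centre at ramp x = 150 mm.
- short_a_mid (a point): Centre of a short box: white plastic, grey seam, 80 mm long (x), 66 wide (y), 52 high (z), about 0.2 kg, axes as the ramp's. Starts in any of the bays, rear 1 mm from the back wall, front 19 mm inside the mouth. A sprung bar under the roof (ramp x = 26 mm) clamps it: a push of some 5 to 20 N moves it; after about 30 mm it is clear and slides to the stop by its weight.
- short_b_mid (a point): Centre of the other short box, the same in every way, jammed in another bay.
- short_a: The first short box; origin at the middle of its lower rear edge, axes as for its centre.
- short_b: The second short box; origin as for the first.
- long_box_mid (a point): Centre of the long box: the same width, height and look, but 130 mm long, so that it sticks out 31 mm from the mouth of the remaining bay. It is to stay there.
- jar: Bystander: squat jar with black lid, 52 mm across, 62 mm high, on the desk beside the rack; origin under its centre.
- pot: Bystander: small white pot, 44 mm across, 50 mm high; origin under its centre.
- screwdriver: Bystander: screwdriver 200 mm long lying on the desk beside the rack; x along it, towards the tip.

How it is judged (in metres and radians):
At the end, for the whole second after the job is handed in: Both short boxes lie flat on the sloping floor (within about 11 degrees along it, centre 16 to 36 mm off the floor), against the stop (centre 138 to 162 mm down the slope from the back wall; 150 is touching), at rest; the long box is within 12 mm of where it was (x of short_a_mid in the frame of ramp between 0.138 and 0.162 m and z of short_a_mid in the frame of ramp between 0.016 and 0.036 m and y of short_a_mid in the frame of ramp between -0.115 and 0.115 m and angle between the x axis of each of short_a_mid, short_b_mid and the x axis of ramp, either way round below 0.2 rad and linear speed of each of short_a, short_b below 0.02 m/s and x of short_b_mid in the frame of ramp between 0.138 and 0.162 m and z of short_b_mid in the frame of ramp between 0.016 and 0.036 m and y of short_b_mid in the frame of ramp between -0.115 and 0.115 m and distance of long_box_mid from where it was at the start of the episode below 0.012 m).
It fails at once if the long box is shifted more than 12 mm (distance of long_box_mid from where it was at the start of the episode above 0.012 m).
It fails at once if the jar beside the rack is moved more than 30 mm (distance of jar from where it was at the start of the episode above 0.03 m).
It fails at once if the pot beside the rack is moved more than 30 mm (distance of pot from where it was at the start of the episode above 0.03 m).
It fails at once if the screwdriver beside the rack is moved more than 30 mm (distance of screwdriver from where it was at the start of the episode above 0.03 m).
It also fails if it takes over 42 s, if anything falls off the work surface, if the arm or the gripper's body presses on something with over 40 N, if the wrist force passes 120 N, or if a joint passes its speed limit or range.

## Working session

There is one attempt and no reset: what is moved stays moved. The work goes in short steps, Python scripts to look and compute and a tool call to move; the robot and the scene stay as the last step left them, time stands still between calls to the robot, and variables do not carry over. Pictures are saved under pics/ and viewed, about 8 in all and at most 12, crops included, and the job is handed in when it is done.

Besides the shell and the picture viewer there is one more tool, called after "Request:" as name([rows], argument=value, ...), one row to a line, values as JSON. apply_moves: Moves the arm, as the interface text tells. Its arguments: {"type":"object","properties":{"increments":{"type":"array","items":{"type":"object","properties":{"gripper":{"type":"number"},"delta_pos":{"type":"array","items":{"type":"number"}},"dr":{"type":"array","items":{"type":"number"}}}}}},"required":["increments"]}

```bash
mkdir -p pics
cat > h.py <<'E'
from workcell import ctrl
import numpy as np, cv2
from scipy.spatial.transform import Rotation as R
def cloud(im):
    h,w=im['range_z'].shape; u,v=np.meshgrid(np.arange(w),np.arange(h))
    p=np.stack([u,v],-1).reshape(-1,1,2).astype(np.float64)
    d=np.array([im['k1'],0,0,0,0],float)
    n=cv2.undistortPoints(p,np.array(im['mtx'],float),d).reshape(h,w,2)
    z=im['range_z'].astype(float)
    c=np.dstack([n[...,0]*z,n[...,1]*z,z])
    W=(c-np.ravel(im['tvec']))@R.from_rotvec(np.ravel(im['rvec'])).as_matrix()
    W[z<=0]=np.nan
    return W
E
python3 - <<'E'
from h import *
ims=[ctrl.get_image(n) for n in("side","top")]
np.savez('first.npz',s=ims[0],t=ims[1])
for i,n in zip(ims,"st"):
    cv2.imwrite(f'pics/{n}1.png',i['img'][...,::-1])
    print(n,i['tvec'],i['rvec'],i['mtx'],i['k1'])
print(ctrl.get_obs())
E
```

```text
s [613.23075525 133.3401676  822.96531045] [ 0.11522905 -2.84928973  1.20129079] [[361.41912902   0.         323.43200599]
 [  0.         361.41912902 199.66903443]
 [  0.           0.           1.        ]] -0.056518481298485176
t [   6.82723389  584.749648   1216.31882255] [ 2.17335397 -2.21256702  0.04342089] [[449.52604897   0.         312.27828535]
 [  0.         449.52604897 209.17529874]
 [  0.           0.           1.        ]] -0.0673112995779456
{'t': 0.1, 'qpos': array([-1.25600600e+00,  4.23756533e-01,  1.63060734e+00, -3.28000891e-05,
        1.08860009e+00, -1.90024035e-02]), 'qvel': array([-0.00016291, -0.00039019, -0.00137367,  0.00135058, -0.00018859,
        0.00015273]), 'joint_torque': array([ 6.26580550e-04, -5.45612955e+01, -2.74327433e+01,  6.45602262e-02,
        1.87789119e-02, -2.70025419e-05]), 'ee_pos': array([ 204.63043266, -590.0317689 ,  229.98679819]), 'orientation': array([ 2.04081985,  0.34525899, -2.04129757]), 'ft_force': array([-0.59489426,  0.13251628, -0.92247645]), 'moment': array([ 0.00634011,  0.02596642, -0.01854077]), 'width': 87.82646285001401}
```

View pics/s1.png

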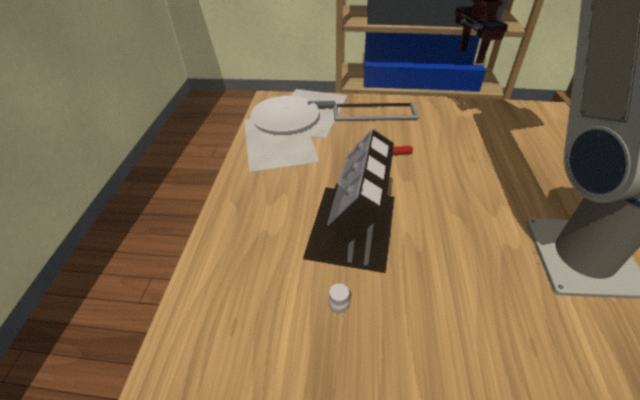

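View pics/t1.png

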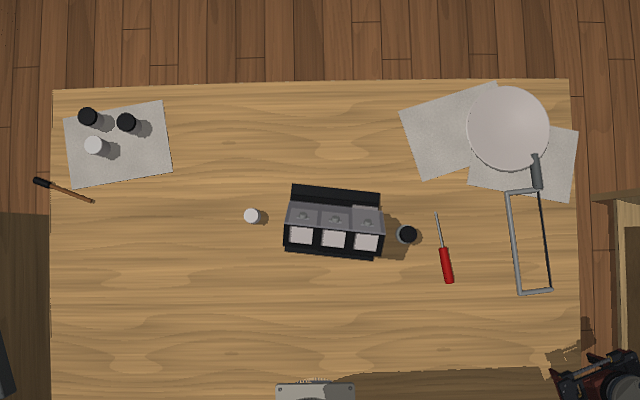

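Top view: rack around (333,222), white box rears at (301,235), (333,239), (366,243). The pot is at (251,216), the jar at (408,234) and the screwdriver at (445,250). Something sticks out at the mouth of the right-hand bay, near (366,209). Next I'll measure.

```bash
cat > m.py <<'E'
from h import *
d=np.load('first.npz',allow_pickle=True)
t=d['t'].item(); s=d['s'].item()
big=cv2.resize(t['img'][170:275,260:430],None,fx=4.5,fy=4.5,interpolation=cv2.INTER_CUBIC)
cv2.imwrite('pics/t1c.png',big[...,::-1])
for im,n,box in((t,'top',(275,175,395,270)),(s,'side',(300,125,400,275))):
    W=cloud(im); g=im['img'].astype(int); x0,y0,x1,y1=box
    roi=np.zeros(g.shape[:2],bool); roi[y0:y1,x0:x1]=1
    w=((g.min(-1)>150)&(np.ptp(g,axis=-1)<40)&roi).astype(np.uint8)
    k,L,st,c=cv2.connectedComponentsWithStats(w)
    allp=[]
    for i in range(1,k):
        if st[i,4]<100: continue
        P=W[cv2.erode((L==i).astype(np.uint8),np.ones((3,3)))>0]; P=P[~np.isnan(P).any(1)]
        if len(P)<20: continue
        print(n,'white',c[i].round(1),st[i],np.median(P,0).round(1)); allp.append(P-0)
        m=P.mean(0); nn=np.linalg.svd(P-m)[2][2]; print('   normal',nn.round(3),'off',(nn@m).round(1), 'spread',P.min(0).round(),P.max(0).round())
    blk=(g.max(-1)<45)&roi
    P=W[blk]; P=P[~np.isnan(P).any(1)]
    pl=P[(P[:,2]<20)]; 
    r=cv2.minAreaRect(pl[:,:2].astype(np.float32)); print(n,'plate',r,len(pl),np.median(pl[:,2]))
E
python3 m.py
```

```text
top white [301.3 234.9] [291 227  22  17 311] [516.4  21.9 192.1]
   normal [-0.529  0.07   0.846] off -109.0 spread [502.  -1. 181.] [533.  44. 204.]
top white [333.7 238.5] [323 230  23  18 312] [507.7 -54.5 192. ]
   normal [-0.531  0.086  0.843] off -112.2 spread [491. -75. 178.] [522. -33. 204.]
top white [366.1 241.9] [355 234  23  17 308] [ 497.4 -129.5  191.6]
   normal [ 0.551 -0.048 -0.833] off 120.1 spread [ 483. -152.  180.] [ 514. -108.  206.]
top plate ((549.993896484375, -56.94407653808594), (244.14935302734375, 187.22486877441406), 82.57430267333984) 1299 6.846015991313593
side white [310.9 142.8] [300 125  32  39 633] [ 695.1 -399.5    1.4]
   normal [0.004 0.005 1.   ] off 1.9 spread [ 640. -506.   -3.] [ 728. -302.    5.]
side white [379.2 146.1] [372 138  16  18 155] [ 497.7 -131.4  193.4]
   normal [-0.541  0.049  0.84 ] off -113.0 spread [ 483. -145.  184.] [ 512. -116.  203.]
side white [375.6 167. ] [368 157  17  21 205] [507.8 -55.  193.7]
   normal [ 0.521 -0.063 -0.852] off 102.7 spread [492. -74. 183.] [521. -40. 202.]
side white [371.3 191.3] [362 180  19  24 269] [516.9  21.2 192.7]
   normal [-0.532  0.06   0.845] off -110.5 spread [500.   2. 182.] [531.  39. 203.]
side plate ((549.3950805664062, -53.27052307128906), (239.94155883789062, 180.43313598632812), 82.79877471923828) 1602 7.96391417387267
```

View pics/t1c.png

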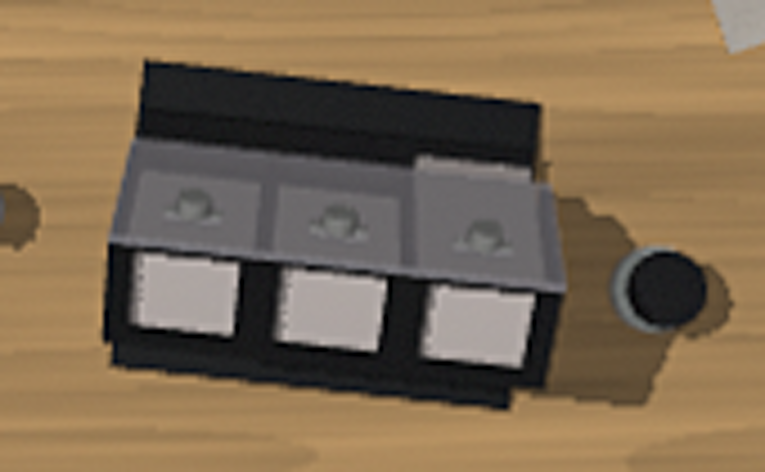

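Picture: the long box sticks out of the right-hand bay (ramp y = -76), so the short boxes are in the middle and left bays. Next I'll set up the ramp frame and plan the approach to opening 1.

```bash
cat >> h.py <<'E'
psi=-0.126; a=np.radians(58)
e=np.array([np.cos(psi),np.sin(psi),0]); Y=np.array([-np.sin(psi),np.cos(psi),0])
X=np.cos(a)*e-np.array([0,0,np.sin(a)]); Z=np.cross(X,Y)
O=488.2*e+9.9*Y+np.array([0,0,180.])
RR=np.c_[X,Y,Z]   # ramp axes
def pose():
    o=ctrl.get_obs(); return o,np.array(o['ee_pos']),R.from_rotvec(o['orientation'])
def plan(p0,R0,p1,R1,n):
    rv=(R0.inv()*R1).as_rotvec()/n
    for k in range(n):
        Rk=R0*R.from_rotvec(rv*k)
        print([float(v) for v in (Rk.inv().apply((p1-p0)/n)/10).round(2)],[float(v) for v in rv.round(3)])
def state():
    o,p,r=pose(); M=r.as_matrix(); tip=p+8*M[:,0]
    print('t',o['t'],'tip in ramp',((tip-O)@RR).round(1),'F ramp',(np.array(o['ft_force'])@RR).round(1),'w',round(o['width'],1),'q',np.round(o['qpos'],2)); print((RR.T@M).round(3))
E
python3 - <<'E'
from h import *
o,p,r=pose(); print(r.as_matrix().round(3)); state()
best=None
for k in range(4):
    Rt=R.from_matrix(RR)*R.from_rotvec([k*np.pi/2,0,0]); ang=(r.inv()*Rt).magnitude(); print(k,ang)
    if best is None or ang<best[0]: best=(ang,k,Rt)
Rt=best[2]
tgt=O+RR@np.array([-6-60-8,0,28])
print('tgt',tgt)
# predicted q6 check: swing with base only
plan(p,r,tgt,Rt,15)
E
```

```text
[[-0.     0.328 -0.945]
 [ 0.001 -0.945 -0.328]
 [-1.    -0.001  0.   ]]
t 0.1 tip in ramp [-147.4 -569.5 -156.7] F ramp [ 0.5  0.1 -1. ] w 87.8 q [-1.26  0.42  1.63 -0.    1.09 -0.02]
[[ 0.848  0.236 -0.475]
 [ 0.001 -0.896 -0.444]
 [-0.53   0.376 -0.76 ]]
0 2.7002757223376705
1 1.2307213485588708
2 0.7198368875503378
3 2.0781139343303803
tgt [470.2278439  -49.58514708 257.59329851]
[-0.18, -2.82, -2.85] [0.03, 0.037, 0.009]
[-0.1, -2.91, -2.77] [0.03, 0.037, 0.009]
[-0.03, -2.99, -2.69] [0.03, 0.037, 0.009]
[0.04, -3.07, -2.6] [0.03, 0.037, 0.009]
[0.11, -3.14, -2.5] [0.03, 0.037, 0.009]
[0.17, -3.22, -2.4] [0.03, 0.037, 0.009]
[0.23, -3.29, -2.3] [0.03, 0.037, 0.009]
[0.28, -3.36, -2.19] [0.03, 0.037, 0.009]
[0.33, -3.42, -2.08] [0.03, 0.037, 0.009]
[0.38, -3.49, -1.96] [0.03, 0.037, 0.009]
[0.41, -3.55, -1.84] [0.03, 0.037, 0.009]
[0.45, -3.61, -1.72] [0.03, 0.037, 0.009]
[0.48, -3.66, -1.59] [0.03, 0.037, 0.009]
[0.5, -3.71, -1.47] [0.03, 0.037, 0.009]
[0.52, -3.75, -1.34] [0.03, 0.037, 0.009]
```

Request:
apply_moves([
  {"gripper": 0,"delta_pos": [-0.2,-2.8,-2.85],"dr": [0.03,0.037,0.009]},
  {"gripper": 0,"delta_pos": [-0.1,-2.9,-2.75],"dr": [0.03,0.037,0.009]},
  {"gripper": 0,"delta_pos": [0,-3.0,-2.7],"dr": [0.03,0.037,0.009]},
  {"gripper": 0,"delta_pos": [0.05,-3.05,-2.6],"dr": [0.03,0.037,0.009]},
  {"gripper": 0,"delta_pos": [0.1,-3.15,-2.5],"dr": [0.03,0.037,0.009]},
])

```text
t: 0.52
ee_pos: [293.7, -408.8, 239.3]
orientation: [2.315, 0.178, -1.908]
ft_force: [0.7, 0.1, 0.8]
width: 58.2
```

Request:
apply_moves([
  {"gripper": 0,"delta_pos": [0.15,-3.2,-2.4],"dr": [0.03,0.037,0.009]},
  {"gripper": 0,"delta_pos": [0.25,-3.3,-2.3],"dr": [0.03,0.037,0.009]},
  {"gripper": 0,"delta_pos": [0.3,-3.35,-2.2],"dr": [0.03,0.037,0.009]},
  {"gripper": 0,"delta_pos": [0.35,-3.4,-2.1],"dr": [0.03,0.037,0.009]},
  {"gripper": 0,"delta_pos": [0.4,-3.5,-1.95],"dr": [0.03,0.037,0.009]},
])

```text
t: 0.93
ee_pos: [382.9, -229.3, 248.3]
orientation: [2.57, 0.0, -1.74]
ft_force: [0.9, -1.3, 0.1]
width: 24.5
```

Run:
```python
from h import *
state(); o,p,r=pose()
plan(p,r,O+RR@np.array([-6-60-8,0,28]),R.from_matrix(RR)*R.from_rotvec([np.pi,0,0]),5)
```

```text
t 0.9333 tip in ramp [ -92.2 -189.   -32.7] F ramp [ 0.5 -1.2  0.9] w 24.5 q [-0.72  0.01  2.19  0.38  0.67  0.56]
[[ 0.984  0.051 -0.171]
 [ 0.026 -0.989 -0.148]
 [-0.177  0.141 -0.974]]
[0.4, -3.55, -1.81] [0.029, 0.035, 0.008]
[0.43, -3.6, -1.69] [0.029, 0.035, 0.008]
[0.46, -3.65, -1.56] [0.029, 0.035, 0.008]
[0.49, -3.7, -1.44] [0.029, 0.035, 0.008]
[0.51, -3.74, -1.31] [0.029, 0.035, 0.008]
```

Request:
apply_moves([
  {"gripper": 0,"delta_pos": [0.4,-3.55,-1.8],"dr": [0.029,0.035,0.008]},
  {"gripper": 0,"delta_pos": [0.45,-3.6,-1.7],"dr": [0.029,0.035,0.008]},
  {"gripper": 0,"delta_pos": [0.45,-3.65,-1.55],"dr": [0.029,0.035,0.008]},
  {"gripper": 0,"delta_pos": [0.5,-3.7,-1.45],"dr": [0.029,0.035,0.008]},
  {"gripper": 0,"delta_pos": [0.5,-3.75,-1.3],"dr": [0.029,0.035,0.008]},
])

```text
t: 1.35
ee_pos: [459.2, -71.4, 255.3]
orientation: [-2.685, 0.153, 1.534]
ft_force: [0.3, -0.4, 0.1]
width: 0.4
```

Run:
```python
from h import *
state(); o,p,r=pose()
plan(p,r,O+RR@np.array([-6-60-8,0,28]),R.from_matrix(RR)*R.from_rotvec([np.pi,0,0]),1)
im=ctrl.get_image('wrist'); g=im['img'].copy()
def proj(q):
    d=np.array([im['k1'],0,0,0,0],float)
    return cv2.projectPoints(np.array(q,float),np.ravel(im['rvec']).astype(float),np.ravel(im['tvec']).astype(float),im['mtx'],d)[0].reshape(-1,2)
for b in(0,76):
    c=[O+RR@np.array([-6,b+sy*27,28+sz*24]) for sy,sz in((-1,-1),(1,-1),(1,1),(-1,1))]
    uv=proj(c); print(b,uv.round())
    cv2.polylines(g,[uv.astype(np.int32)],True,(255,0,0),1)
cv2.imwrite('pics/w1.png',g[...,::-1])
```

```text
t 1.35 tip in ramp [-68.4 -23.   19.6] F ramp [ 0.1 -0.4  0.3] w 0.4 q [-0.21 -0.04  2.28  0.11  0.38  1.38]
[[ 1.     0.001 -0.025]
 [ 0.    -1.    -0.02 ]
 [-0.025  0.02  -0.999]]
[0.22, -2.28, -0.87] [0.02, 0.025, 0.001]
0 [[329. 229.]
 [264. 228.]
 [262. 170.]
 [331. 172.]]
76 [[238. 227.]
 [173. 226.]
 [166. 169.]
 [234. 170.]]
```

View pics/w1.png

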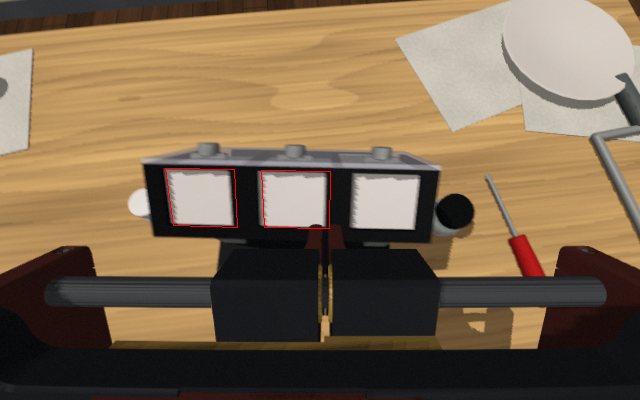

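Wrist view: the predicted outlines sit on the openings to within 1–2 px (middle one at (262–331,170–229)). I'll let the arm settle before reading the pose.

Request:
apply_moves([
  {"gripper": 0,"delta_pos": [0,0,0],"dr": [0,0,0]},
  {"gripper": 0,"delta_pos": [0,0,0],"dr": [0,0,0]},
  {"gripper": 0,"delta_pos": [0,0,0],"dr": [0,0,0]},
  {"gripper": 0,"delta_pos": [0,0,0],"dr": [0,0,0]},
  {"gripper": 0,"delta_pos": [0,0,0],"dr": [0,0,0]},
])

```text
t: 1.82
ee_pos: [458.7, -75.0, 255.0]
orientation: [-2.683, 0.158, 1.538]
ft_force: [-0.9, -0.1, 1.0]
width: 0.4
```

Run:
```python
from h import *
state(); o,p,r=pose()
plan(p,r,O+RR@np.array([-6-60-8,0,28]),R.from_matrix(RR)*R.from_rotvec([np.pi,0,0]),1)
```

```text
t 1.8167 tip in ramp [-68.2 -26.7  19.4] F ramp [-1.3 -0.2 -0.2] w 0.4 q [-0.22 -0.04  2.27  0.12  0.38  1.37]
[[ 1.    -0.002 -0.028]
 [-0.002 -1.    -0.019]
 [-0.028  0.019 -0.999]]
[0.19, -2.65, -0.89] [0.019, 0.028, -0.002]
```

Request:
apply_moves([
  {"gripper": 0,"delta_pos": [0.1,-1.3,-0.45],"dr": [0.01,0.014,-0.001]},
  {"gripper": 0,"delta_pos": [0.1,-1.35,-0.45],"dr": [0.01,0.014,-0.001]},
  {"gripper": 0,"delta_pos": [0,0,0],"dr": [0,0,0]},
  {"gripper": 0,"delta_pos": [0,0,0],"dr": [0,0,0]},
  {"gripper": 0,"delta_pos": [0,0,0],"dr": [0,0,0]},
])

```text
t: 2.23
ee_pos: [470.4, -49.0, 257.6]
orientation: [-2.69, 0.168, 1.492]
ft_force: [-0.1, -0.3, 0.8]
width: 0.4
```

Run:
```python
from h import *
state()
```

```text
t 2.2333 tip in ramp [-66.    0.6  28. ] F ramp [-0.7 -0.3  0.4] w 0.4 q [-0.13 -0.03  2.27  0.01  0.34  1.55]
[[ 1.     0.001 -0.   ]
 [ 0.001 -1.    -0.001]
 [-0.     0.001 -1.   ]]
```

Request:
apply_moves([
  {"gripper": 0,"delta_pos": [1.2,0,0],"dr": [0,0,0]},
  {"gripper": 0,"delta_pos": [1.2,0,0],"dr": [0,0,0]},
  {"gripper": 0,"delta_pos": [1.2,0,0],"dr": [0,0,0]},
  {"gripper": 0,"delta_pos": [1.2,0,0],"dr": [0,0,0]},
  {"gripper": 0,"delta_pos": [1.2,0,0],"dr": [0,0,0]},
])

```text
t: 2.65
ee_pos: [502.3, -53.3, 206.4]
orientation: [-2.69, 0.169, 1.491]
ft_force: [-0.2, 0.0, -0.2]
width: 0.3
```

Request:
apply_moves([
  {"gripper": 0,"delta_pos": [0.4,0,0],"dr": [0,0,0]},
  {"gripper": 0,"delta_pos": [0.4,0,0],"dr": [0,0,0]},
  {"gripper": 0,"delta_pos": [0.4,0,0],"dr": [0,0,0]},
  {"gripper": 0,"delta_pos": [0.4,0,0],"dr": [0,0,0]},
  {"gripper": 0,"delta_pos": [0.4,0,0],"dr": [0,0,0]},
])

```text
t: 3.07
ee_pos: [511.6, -54.1, 190.3]
orientation: [-2.69, 0.169, 1.491]
ft_force: [-13.0, 0.3, 17.8]
width: 0.6
```

Run:
```python
from h import *
state()
```

```text
t 3.0667 tip in ramp [13.1  0.7 27.7] F ramp [-21.9  -1.4  -1.6] w 0.6 q [-0.13  0.18  2.26  0.02  0.14  1.55]
[[ 1.     0.001 -0.   ]
 [ 0.001 -1.    -0.   ]
 [-0.     0.    -1.   ]]
```

Joint 5 is nearing its lower limit (0.14, limit 0.11). Tilting the tool slightly steeper about the TCP will open it up.

Request:
apply_moves([
  {"gripper": 0,"delta_pos": [0,0,0],"dr": [0,-0.024,0]},
  {"gripper": 0,"delta_pos": [0,0,0],"dr": [0,-0.024,0]},
  {"gripper": 0,"delta_pos": [0,0,0],"dr": [0,-0.024,0]},
  {"gripper": 0,"delta_pos": [0,0,0],"dr": [0,-0.024,0]},
  {"gripper": 0,"delta_pos": [0,0,0],"dr": [0,-0.024,0]},
])

```text
t: 3.48
ee_pos: [512.6, -54.2, 190.8]
orientation: [-2.591, 0.162, 1.646]
ft_force: [-6.1, 0.6, 9.2]
width: 0.3
```

Run:
```python
from h import *
state()
```

```text
t 3.4833 tip in ramp [13.1  0.7 27.8] F ramp [-11.1  -0.2  -0.3] w 0.3 q [-0.13  0.19  2.18  0.01  0.33  1.56]
[[ 0.993  0.001 -0.12 ]
 [ 0.001 -1.    -0.   ]
 [-0.12   0.    -0.993]]
```

Request:
apply_moves([
  {"gripper": 0,"delta_pos": [0.5,0,-0.06],"dr": [0,0,0]},
  {"gripper": 0,"delta_pos": [0.5,0,-0.06],"dr": [0,0,0]},
  {"gripper": 0,"delta_pos": [0.5,0,-0.06],"dr": [0,0,0]},
  {"gripper": 0,"delta_pos": [0.5,0,-0.06],"dr": [0,0,0]},
  {"gripper": 0,"delta_pos": [0.5,0,-0.06],"dr": [0,0,0]},
])

```text
t: 3.9
ee_pos: [526.2, -55.7, 168.6]
orientation: [-2.591, 0.162, 1.645]
ft_force: [0.1, 0.6, 0.5]
width: 0.4
```

Run:
```python
from h import *
state()
im=ctrl.get_image('side'); big=cv2.resize(im['img'][110:290,270:430],None,fx=3.3,fy=3.3)
cv2.imwrite('pics/s2.png',big[...,::-1])
```

```text
t 3.9 tip in ramp [39.2  1.  27.6] F ramp [-0.4  0.6  0.3] w 0.4 q [-0.13  0.25  2.17  0.01  0.28  1.56]
[[ 0.993  0.001 -0.119]
 [ 0.001 -1.    -0.   ]
 [-0.119  0.    -0.993]]
```

View pics/s2.png

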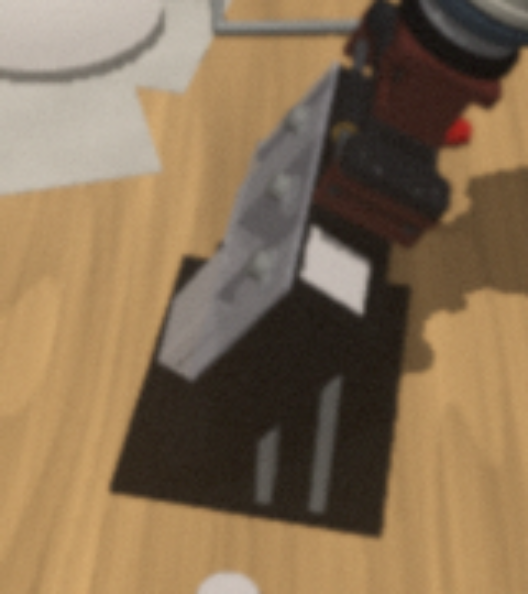

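Side view: the force has gone and the left box is still jammed (white at (337,268)). The middle lane is hidden from here. I'll retract and check.

Request:
apply_moves([
  {"gripper": 0,"delta_pos": [-2.1,0,0],"dr": [0,0,0]},
  {"gripper": 0,"delta_pos": [-2.1,0,0],"dr": [0,0,0]},
  {"gripper": 0,"delta_pos": [-2.1,0,0],"dr": [0,0,0]},
  {"gripper": 0,"delta_pos": [-2.1,0,0],"dr": [0,0,0]},
  {"gripper": 0,"delta_pos": [-2.1,0,0],"dr": [0,0,0]},
])

```text
t: 4.37
ee_pos: [481.0, -49.8, 264.1]
orientation: [-2.59, 0.161, 1.647]
ft_force: [-0.4, 0.5, 0.6]
width: 0.6
```

Run:
```python
from h import *
state()
o,p,r=pose()
plan(p,r,O+RR@np.array([-6-50-8,76,28])+8*(X-(R.from_matrix(RR)*R.from_rotvec([np.pi,0,0])*R.from_rotvec([0,-.12,0])).as_matrix()[:,0]),R.from_matrix(RR)*R.from_rotvec([np.pi,0,0])*R.from_rotvec([0,-.12,0]),3)
im=ctrl.get_image('top'); big=cv2.resize(im['img'][170:275,260:430],None,fx=4.5,fy=4.5,interpolation=cv2.INTER_CUBIC)
cv2.imwrite('pics/t2.png',big[...,::-1])
```

```text
t 4.3667 tip in ramp [-65.9   1.2  39.6] F ramp [-0.7  0.4 -0.1] w 0.6 q [-0.13 -0.    2.17  0.01  0.53  1.56]
[[ 0.993  0.001 -0.12 ]
 [ 0.001 -1.    -0.001]
 [-0.12   0.001 -0.993]]
[0.38, -2.49, 0.34] [0.0, 0.0, 0.0]
[0.38, -2.49, 0.34] [0.0, 0.0, 0.0]
[0.38, -2.49, 0.34] [0.0, 0.0, 0.0]
```

View pics/t2.png

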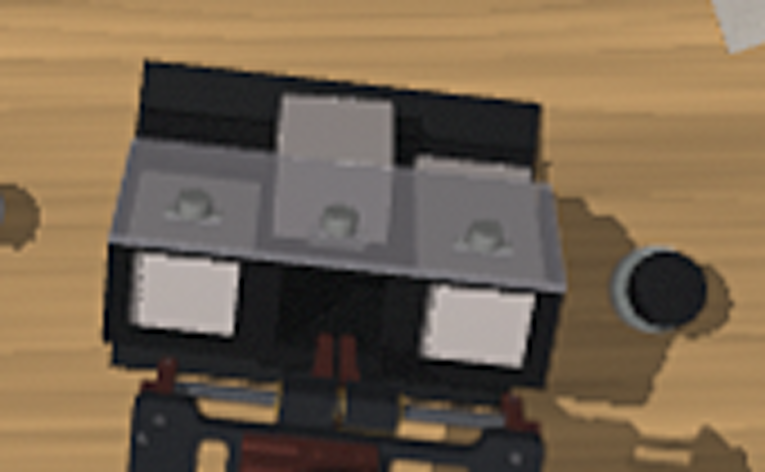

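Top view: the middle box has slid down (front edge at (337,95), by the stop). Next is the left opening, with the tilt kept.

Request:
apply_moves([
  {"gripper": 0,"delta_pos": [0.4,-2.5,0.3],"dr": [0,0,0]},
  {"gripper": 0,"delta_pos": [0.4,-2.5,0.3],"dr": [0,0,0]},
  {"gripper": 0,"delta_pos": [0.35,-2.5,0.4],"dr": [0,0,0]},
  {"gripper": 0,"delta_pos": [0,0,0],"dr": [0,0,0]},
  {"gripper": 0,"delta_pos": [0,0,0],"dr": [0,0,0]},
])

```text
t: 4.83
ee_pos: [486.7, 26.2, 248.3]
orientation: [-2.592, 0.158, 1.649]
ft_force: [0.2, -0.2, 0.5]
width: 0.5
```

Run:
```python
from h import *
state()
```

```text
t 4.8333 tip in ramp [-54.6  77.3  27.8] F ramp [-0.3 -0.2  0.5] w 0.5 q [ 0.08  0.04  2.18 -0.18  0.5   1.91]
[[ 0.993  0.003 -0.121]
 [ 0.002 -1.    -0.004]
 [-0.121  0.003 -0.993]]
```

Advance about 50 mm, then push about 45 mm in total along ramp x.

Request:
apply_moves([
  {"gripper": 0,"delta_pos": [1.0,0,-0.12],"dr": [0,0,0]},
  {"gripper": 0,"delta_pos": [1.0,0,-0.12],"dr": [0,0,0]},
  {"gripper": 0,"delta_pos": [1.0,0,-0.12],"dr": [0,0,0]},
  {"gripper": 0,"delta_pos": [1.0,0,-0.12],"dr": [0,0,0]},
  {"gripper": 0,"delta_pos": [1.0,0,-0.12],"dr": [0,0,0]},
])

```text
t: 5.25
ee_pos: [513.8, 21.1, 204.9]
orientation: [-2.59, 0.163, 1.647]
ft_force: [-0.5, 0.1, 0.8]
width: 0.2
```

Request:
apply_moves([
  {"gripper": 0,"delta_pos": [0.4,0,-0.05],"dr": [0,0,0]},
  {"gripper": 0,"delta_pos": [0.4,0,-0.05],"dr": [0,0,0]},
  {"gripper": 0,"delta_pos": [0.4,0,-0.05],"dr": [0,0,0]},
  {"gripper": 0,"delta_pos": [0.4,0,-0.05],"dr": [0,0,0]},
  {"gripper": 0,"delta_pos": [0.4,0,-0.05],"dr": [0,0,0]},
])

```text
t: 5.67
ee_pos: [523.5, 20.1, 189.1]
orientation: [-2.59, 0.163, 1.647]
ft_force: [-13.3, 0.4, 18.2]
width: 0.4
```

Run:
```python
from h import *
state()
```

```text
t 5.6667 tip in ramp [15.4 75.8 28.1] F ramp [-22.5  -1.3  -1.5] w 0.4 q [ 0.06  0.21  2.16 -0.23  0.35  1.96]
[[ 0.993  0.001 -0.12 ]
 [ 0.001 -1.    -0.   ]
 [-0.12   0.    -0.993]]
```

Request:
apply_moves([
  {"gripper": 0,"delta_pos": [0.5,0,-0.06],"dr": [0,0,0]},
  {"gripper": 0,"delta_pos": [0.5,0,-0.06],"dr": [0,0,0]},
  {"gripper": 0,"delta_pos": [0.5,0,-0.06],"dr": [0,0,0]},
  {"gripper": 0,"delta_pos": [0.5,0,-0.06],"dr": [0,0,0]},
  {"gripper": 0,"delta_pos": [0.5,0,-0.06],"dr": [0,0,0]},
])

```text
t: 6.08
ee_pos: [537.6, 18.7, 167.1]
orientation: [-2.591, 0.162, 1.646]
ft_force: [0.5, 0.0, -0.3]
width: 0.9
```

Request:
apply_moves([
  {"gripper": 0,"delta_pos": [-2.1,0,0],"dr": [0,0,0]},
  {"gripper": 0,"delta_pos": [-2.1,0,0],"dr": [0,0,0]},
  {"gripper": 0,"delta_pos": [-2.1,0,0],"dr": [0,0,0]},
  {"gripper": 0,"delta_pos": [-2.1,0,0],"dr": [0,0,0]},
  {"gripper": 0,"delta_pos": [-2.1,0,0],"dr": [0,0,0]},
])

```text
t: 6.5
ee_pos: [492.6, 24.3, 263.1]
orientation: [-2.59, 0.162, 1.647]
ft_force: [1.0, 0.1, -1.1]
width: 0.6
```

Request:
apply_moves([
  {"gripper": 0,"delta_pos": [-0.5,0,0],"dr": [0,0,0]},
  {"gripper": 0,"delta_pos": [0,0,0],"dr": [0,0,0]},
  {"gripper": 0,"delta_pos": [0,0,0],"dr": [0,0,0]},
  {"gripper": 0,"delta_pos": [0,0,0],"dr": [0,0,0]},
  {"gripper": 0,"delta_pos": [0,0,0],"dr": [0,0,0]},
])

```text
t: 6.92
ee_pos: [490.7, 24.5, 266.1]
orientation: [-2.59, 0.162, 1.649]
ft_force: [-0.8, 0.3, 0.1]
width: 0.1
```

Run:
```python
from h import *
state()
im=ctrl.get_image('top'); g=im['img']; big=cv2.resize(g[170:275,260:430],None,fx=4.5,fy=4.5,interpolation=cv2.INTER_CUBIC)
cv2.imwrite('pics/t3.png',big[...,::-1])
Q=(cloud(im)-O)@RR; gi=g.astype(int)
bright=(gi.min(-1)>85)&(np.ptp(gi,axis=-1)<30)
for b in(-76,0,76):
    # visible top faces beyond the mouth (not under the roof), z near 52
    m=bright&(abs(Q[...,1]-b)<30)&(Q[...,0]>102)&(Q[...,0]<215)&(abs(Q[...,2]-48)<12)
    P=Q[m]; print(b,len(P), P.size and (np.percentile(P[:,0],[1,50,99]).round(1),np.median(P[:,1:],0).round(1),np.polyfit(P[:,0],P[:,2],1).round(3)))
```

```text
t 6.9167 tip in ramp [-67.4  76.1  40.8] F ramp [-0.6  0.2 -0.6] w 0.1 q [ 0.08  0.01  2.15 -0.16  0.55  1.89]
[[ 0.993  0.001 -0.121]
 [ 0.001 -1.    -0.001]
 [-0.121  0.001 -0.993]]
-76 62 (array([114.3, 121.8, 130.2]), array([-75.2,  50.2]), array([-3.8000e-02,  5.4911e+01]))
0 294 (array([111.9, 148.5, 187.4]), array([ 1. , 51.9]), array([-3.0000e-03,  5.2271e+01]))
76 302 (array([111.6, 148.2, 187.8]), array([76.5, 51.9]), array([-6.0000e-03,  5.2907e+01]))
```

View pics/t3.png

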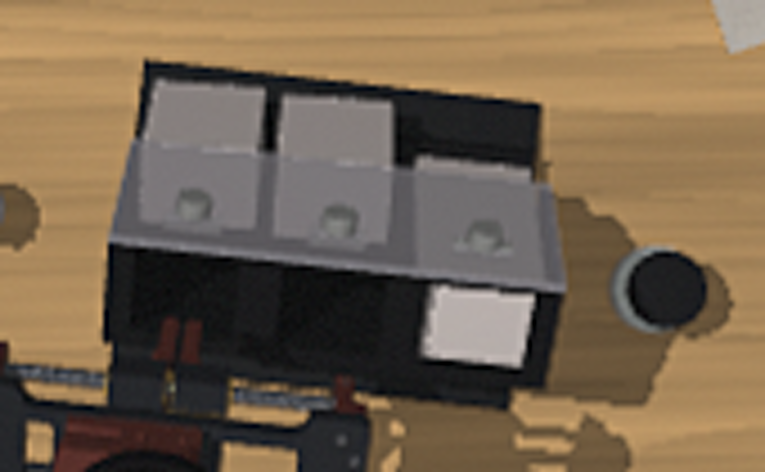

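Top view: both short boxes (fronts at (207,80) and (337,95)) reach about 188 mm down the slope. They lie flat with their tops 52 mm off the floor. The long box is unmoved, with its front edge at 130 mm.

```bash
python3 -c "
from workcell import ctrl
print(ctrl.close_job())"
```

```text
the job is handed in; nothing more can be done
None
```

I pushed both short boxes out from behind, from the middle bay and the left bay (ramp y = 0 and +76 mm). Both slid down their lanes to the stop, and I handed the job in at about 7 s; it reports no verdict.

- **Short boxes:** the last top view puts their front edges at about 187–188 mm down the slope (touching is 190 mm). They lie flat, with tops 52 mm off the floor and tilt under 0.01 rad. I measured no speeds, but the middle box sat in the same place in two pictures 2.5 s apart.
- **Long box:** its front edge is at 130 mm, where it should be (131 mm), and it looks unmoved.
- **Bystanders:** the jar looks unmoved. The pot and screwdriver were not measured again, but the arm stayed clear of them.
- **Forces:** wrist force read about 22 N at most at the end of a move.
- **Problem on the way:** joint 5 came down to 0.14 during the first push (limit 0.11). I tilted the tool 0.12 rad steeper and kept that tilt for the second box.

No check failed or disagreed.

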